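# Park the red glue pen in its funnel holder

## Robot

A 6-joint arm with a two-finger parallel gripper is mounted at the origin on the work surface. World frame = base frame: x ahead of the robot, y to its left, z up, the work surface at z = 0. Lengths are in m, angles in rad, forces in N, time in s.
With the tool pointing down it reaches from about 0.275 to 0.825 m from the base axis. Payload 5.2 kg.
Tool frame: the origin (TCP) lies at the very end of the fingers, on their centre line; the grasp point (between the pads) lies 19 mm behind it; z points along the fingers, y is the line along which they close (so a half turn about z gives the same grasp; the last joint's range is limited). The gripper opens to 93 mm and grips with 3 to 60 N. Pads are 15 mm wide; open, the fingers measure 128 mm over their backs; the gripper's body (75 mm by 188 mm) begins 65 mm behind the grasp point.
Start: joints at [0.914, 0.259, 1.535, -0, 1.348, -0.203], TCP at [0.241, 0.494, 0.219] pointing down, gripper open.
Joint ranges: [-3.14, 3.14], [-0.91, 2.08], [0.19, 2.58], [-1.22, 4.36], [0.22, 2.71], [-3.12, 3.12]. Speed limits (rad/s): [2.57, 2.57, 3.14, 3.14, 3.14, 3.14].

## Interface

Orientations are given as a unit quaternion [w, x, y, z].
In Python, from plant import * gives the robot as it stands. Calls block until the motion is done:
- movep(position, orientation): joint-space move of the TCP to a pose.
- move_linear(position, frame=None, max_speed=0.15, force_limit=None): straight line of the TCP; frame=None keeps the orientation; max_speed is the mean speed in m/s. With force_limit (N) it stops when the force on the tool has changed by that much, and returns True; else False.
- set_joints(angles): joint-space move.
- gripper_to(opening, grasp_force=None): opening from 0.0 (shut) to 1.0 (fully open); grasp_force is the grip in N (None keeps the last); returns when the fingers have stopped.
- wait(seconds).
- ik(position, orientation): joint angles nearest the present ones, or None.
- get_image(name): name is "side" or "top" or "wrist"; returns a dict with "pixels" (420x560x3 uint8, red, green, blue), "fx", "fy", "cx", "cy" (pixels), "k1" (the pictures are not rectified: a ray, as slopes to the right and down, at radius r is drawn at 1 + k1 r^2 times it, then the intrinsics apply), "pose" (4x4, takes a point from camera to world coordinates). Camera axes: x right, y down, z forward; pixel columns grow to the right and rows downward; lengths in m; the calibration is good to about 2 mm. A picture is of the moment at which its call begins. There is no depth.
A pose or a line that the arm cannot do raises PlanningError and nothing moves.
- finish_job(): hands the job in; it is judged then, once.
Trained networks look in a picture, given as the dict that the camera call returned (one of the last four; its "shot" number tells which), for a name from the list of things; names that differ only in an ending like _2 or _b are one class to them, and where a whole thing is asked for, a point or a joint stands for the part that bears it (a point fixed in the world has none). Each returns a list of dicts, best first, with "conf" (0 to 1); they miss things now and then, are a little off and sometimes report something else, mostly with a low value. They report only what shows in the picture. A call takes as long as a camera call. They do not tell look-alikes from the thing itself.
- recognise(query, picture): "position" ([x, y, z] in m, in world coordinates, good to about 4 mm: the middle of the surface that is visible of it).
Readings, each from a call of its own:
- read_t(): time.
- read_joint_pos(): joint angles.
- read_joint_vel(): joint speeds.
- read_tau(): joint torques, N m.
- read_eef_pos(): TCP position.
- read_orientation(): TCP orientation.
- read_ft_force(): force on the tool from outside, world axes, zero at the start.
- read_wrist_torque(): the same for the moment, N m.
- read_finger_gap(): opening from 0.0 (shut) to 1.0 (fully open).
- read_grasp_force(): force on a finger pad.
Only numpy, scipy, OpenCV 4.12 (cv2) and the standard library are available. Lean on these libraries where they do the work, as an engineer would, in place of code of your own. Each camera call takes 0.05 s, during which the arm holds its last target. There are 200 camera calls.

## Task

Take the red-capped glue pen out of the slanted rack and park it nozzle down in the yellow holder with the funnel mouth. Lead the nozzle well into the funnel while the pen is clearly slanted (around 25 degrees from upright), then straighten the pen and lower it gently to the bottom before letting go; do not drop it in. Leave the other two pens in the rack.

Things in the scene. Friction and masses are not known exactly. Their poses are not given: they have to be found in the camera images.
- red_pen: Red-capped glue pen, 160 mm long, 18 mm thick, 60 g: 18 mm grey nozzle cone, white barrel, 57 mm cap (grip this). Origin at nozzle tip, z towards the cap, y level. Starts nozzle down in a loose 75 mm deep pocket of a fixed black rack, cap end leaning 30 degrees, roughly towards the robot; draw it out 90 mm along its length. The three pens stand side by side along y, 85 mm apart, in any order.
- yellow_holder: Yellow holder, fixed: 85 mm square foot with an upright tube, 110 mm tall. Bore 31 mm wide, floor 12 mm above the table; from 85 mm up the mouth widens to 56 mm at the rim. Origin on the table under the bore's axis, z up. A pen resting in it stands out 62 mm above the rim and leans up to 9 degrees. A grey holder of the same shape stands beside it, in either order; do not use that.
- blue_pen: Blue-capped glue pen, otherwise like the red one, with the same origin and axes; stays in the rack.
- green_pen: Green-capped glue pen, otherwise like the red one, with the same origin and axes; stays in the rack.
Things that resemble listed ones, but are neither listed nor needed, are in the scene too. What is shaped like the red_pen but brown or pink is not meant.

How it is judged:
By the outcome, as a careful person would: the job done as asked, in the order asked, and still so for the second after the job is handed in, with the robot touching nothing.
It also fails if it takes over 40 s, if anything falls off the work surface, if the arm or the gripper's body presses on something with over 40 N, if the wrist force passes 120 N, or if a joint passes its speed limit or range.

## Working session

There is one attempt and no reset: what is moved stays moved. The work goes in short steps, each a Python script; the robot and the scene stay as the last script left them, time stands still between calls to the robot, and variables do not carry over. Pictures are saved under pics/ and viewed, at most 10 in all, crops included, and the job is handed in when it is done.

```bash
mkdir -p pics
python3 - <<'E'
from plant import *
import cv2,numpy as np
P={}
for n in("side","top"):
    p=get_image(n);P[n]=p
    print(n,p["fx"],p["fy"],p["cx"],p["cy"],p["k1"],np.round(p["pose"],3).tolist())
    cv2.imwrite(f"pics/{n}0.png",cv2.cvtColor(p["pixels"],cv2.COLOR_RGB2BGR))
    for q in("red_pen","blue_pen","green_pen","yellow_holder"):
        print(q,[(np.round(d["position"],3).tolist(),round(d["conf"],2)) for d in recognise(q,p)][:4])
print(read_t())
E
```

```text
side 426.60063438972276 426.60063438972276 280.06247867122335 210.4938869683323 -0.0791404656251527 [[0.753, -0.386, 0.533, -0.098], [-0.658, -0.448, 0.605, -0.513], [0.005, -0.806, -0.592, 0.665], [0.0, 0.0, 0.0, 1.0]]
red_pen [([0.372, 0.272, 0.012], 0.75), ([0.563, 0.543, 0.012], 0.71), ([0.283, 0.462, 0.019], 0.62), ([0.371, 0.05, 0.014], 0.59)]
blue_pen [([0.514, 0.133, 0.136], 0.53)]
green_pen [([0.532, 0.053, 0.136], 0.47)]
yellow_holder [([0.509, -0.281, 0.025], 0.79)]
top 400.6862287890618 400.6862287890618 278.1953145252507 210.9552731495463 -0.01917971877845371 [[0.026, -0.993, 0.118, 0.385], [-0.999, -0.028, -0.017, 0.127], [0.02, -0.117, -0.993, 0.979], [0.0, 0.0, 0.0, 1.0]]
red_pen [([0.294, 0.482, 0.018], 0.96), ([0.562, 0.549, 0.018], 0.91), ([0.384, 0.284, 0.016], 0.85), ([0.374, 0.058, 0.016], 0.69)]
blue_pen [([0.528, 0.145, 0.14], 0.71)]
green_pen [([0.534, 0.061, 0.142], 0.65)]
yellow_holder [([0.521, -0.272, 0.017], 0.55)]
0.5
```

View pics/side0.png

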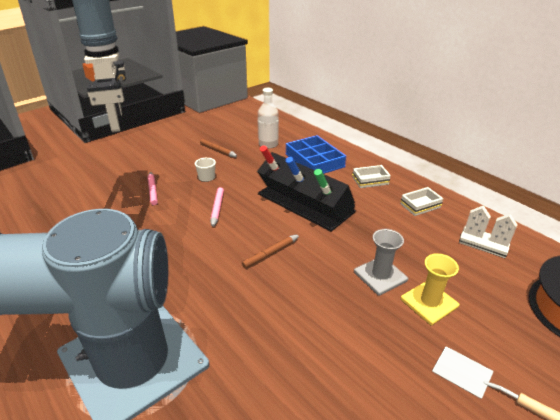

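View pics/top0.png

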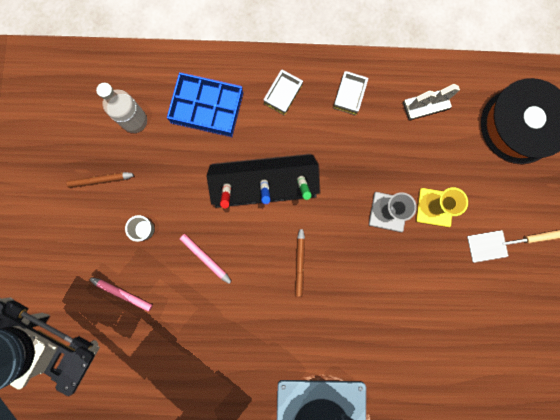

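The side picture shows three capped pens in the black rack: red at (267,155), blue (292,167), green (320,180). The grey holder's mouth is at (387,240) and the yellow one's at (440,267). In the top picture these are red (225,196), blue (265,190), green (305,187), grey (402,207) and yellow (453,203).

Candidates for red_pen are the lying pink pens at top (205,258) and (122,293), the lying brown ones at (100,180) and (301,262), and the rack pen at (225,196). Only the rack pen has a red cap and leans, so it is the one meant. I'll confirm that in a crop and measure by colour.

```bash
cat > h.py <<'E'
from plant import *
import cv2,numpy as np
from scipy.optimize import least_squares
def ray(p,uv):
    d=np.array([(uv[0]-p["cx"])/p["fx"],(uv[1]-p["cy"])/p["fy"]]);s=d.copy()
    for _ in range(20): s=d/(1+p["k1"]*(s@s))
    M=np.array(p["pose"]);v=M[:3,:3]@np.r_[s,1];return M[:3,3],v/np.linalg.norm(v)
def proj(p,X):
    M=np.array(p["pose"]);c=(np.atleast_2d(X)-M[:3,3])@M[:3,:3];s=c[:,:2]/c[:,2:]
    s=s*(1+p["k1"]*(s**2).sum(1,keepdims=True));return s*[p["fx"],p["fy"]]+[p["cx"],p["cy"]]
def tri(rs):
    A=sum(np.eye(3)-np.outer(d,d) for o,d in rs);b=sum((np.eye(3)-np.outer(d,d))@o for o,d in rs)
    X=np.linalg.solve(A,b);return X,[np.linalg.norm(np.cross(d,X-o)) for o,d in rs]
def atz(p,uv,z):
    o,d=ray(p,uv);return o+d*(z-o[2])/d[2]
def mask(p,c,box):
    x0,y0,x1,y1=box;h=cv2.cvtColor(p["pixels"],cv2.COLOR_RGB2HSV);H,S,V=[h[...,i].astype(int) for i in range(3)]
    m={"red":((H<5)|(H>174))&(S>170)&(V>70),"blue":(abs(H-112)<12)&(S>130)&(V>60),"green":(abs(H-65)<20)&(S>130)&(V>50),"yellow":(abs(H-27)<7)&(S>130)&(V>60)}[c]
    o=np.zeros(m.shape,np.uint8);o[y0:y1,x0:x1]=m[y0:y1,x0:x1]
    n,l,st,ce=cv2.connectedComponentsWithStats(o);k=1+np.argmax(st[1:,4]);return (l==k),ce[k],st[k]
E
python3 - <<'E'
from h import *
B={"red":((255,140,285,175),(212,178,238,212)),"blue":((280,150,308,186),(255,176,276,206)),"green":((310,165,335,198),(295,172,318,204)),"yellow":((395,245,470,325),(412,180,475,232))}
ps=[get_image("side"),get_image("top")];C={}
for c,bs in B.items():
    ms=[mask(p,c,b) for p,b in zip(ps,bs)]
    for m in ms: print(c,np.round(m[1],1),m[2])
    if c!="yellow":
        C[c],r=tri([ray(p,m[1]) for p,m in zip(ps,ms)]);print(np.round(C[c],4),np.round(r,4))
print(np.linalg.norm(C["red"]-C["blue"]),np.linalg.norm(C["blue"]-C["green"]))
im=[]
for p,(x,y) in zip(ps*2,[(215,120),(190,130),(340,210),(360,160)]): im.append(cv2.resize(p["pixels"][y:y+110,x:x+145],(400,300),interpolation=cv2.INTER_CUBIC))
cv2.imwrite("pics/crop.png",cv2.cvtColor(np.vstack([np.hstack(im[:2]),np.hstack(im[2:])]),cv2.COLOR_RGB2BGR))
E
```

```text
red [266.3 153.7] [260 146  13  17 114]
red [224.6 200.1] [220 192  10  17 130]
[0.5048 0.226  0.1427] [0.0006 0.0006]
blue [296.4 159.1] [285 150  23  25 381]
blue [265.  195.7] [261 188  10  16 130]
[0.5181 0.1375 0.1596] [0.0061 0.0061]
green [319.9 176.8] [314 169  12  18 118]
green [305.2 191.3] [300 184  12  16 126]
[0.5272 0.0574 0.1444] [0.0005 0.0005]
yellow [434.5 284.4] [ 401  253   59   72 1716]
yellow [440.6 205.5] [ 416  187   52   40 1585]
0.09106728753473411 0.08200165232171301
```

View pics/crop.png

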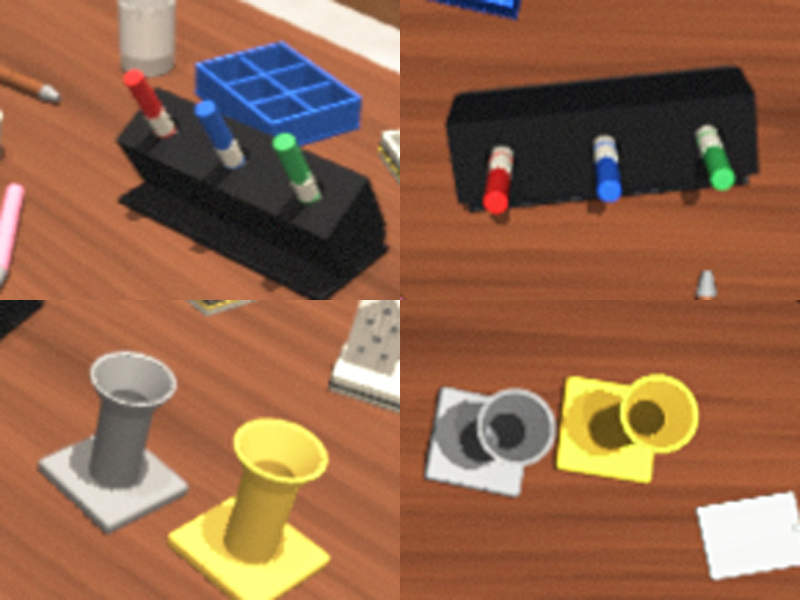

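The crop confirms it: red-capped pen in the rack at side (266,154) / top (225,200), and the yellow funnel holder beside the grey one. Red to green measures 170 mm, which is 2×85 as expected. Next I'll fit the pen axis and the holder, then check IK.

```bash
cat >> h.py <<'E'
from scipy.spatial.transform import Rotation as R
th=np.linspace(0,2*np.pi,24,endpoint=False)
def cyl(tip,a,l0,l1,r=.009):
    u=np.cross(a,[0,1,0]);u/=np.linalg.norm(u);v=np.cross(a,u)
    ring=np.cos(th)[:,None]*u*r+np.sin(th)[:,None]*v*r
    return np.vstack([tip+a*l0+ring,tip+a*l1+ring])
def axis(tx,ty): return np.array([tx,ty,1])/np.sqrt(1+tx*tx+ty*ty)
def mom(m): 
    s=1/m["m00"];cx,cy=m["m10"]*s,m["m01"]*s
    return np.array([cx,cy,m["mu20"]*s,m["mu11"]*s,m["mu02"]*s])
def fitpen(pm,x0):  # pm: list (picture,mask) of cap; x=[cap centre, tx, ty]
    obs=[mom(cv2.moments(m.astype(np.uint8),True)) for _,m in pm]
    W=np.array([1,1,.15,.15,.15])
    def f(x):
        a=axis(x[3],x[4]);r=[]
        for (p,_),o in zip(pm,obs):
            P=proj(p,cyl(x[:3],a,-.0285,.0285)).astype(np.float32)
            r.append((mom(cv2.moments(cv2.convexHull(P)*1))-o)*W)
        return np.concatenate(r)
    s=least_squares(f,x0,x_scale=[.01,.01,.01,.1,.1],diff_step=1e-4);return s.x,s.fun
def quat(a,y): # tool z=-a, tool y close to y
    z=-a;y=y-z*(y@z);y/=np.linalg.norm(y)
    q=R.from_matrix(np.c_[np.cross(y,z),y,z]).as_quat();return [q[3],*q[:3]]
E
python3 - <<'E'
from h import *
B={"red":((255,140,285,175),(212,178,238,212)),"green":((310,165,335,198),(295,172,318,204))}
ps=[get_image("side"),get_image("top")]
for c,x in zip(B,([.505,.226,.143],[.527,.057,.144])):
    s,e=fitpen([(p,mask(p,c,b)[0]) for p,b in zip(ps,B[c])],[*x,-.57,-.07]);a=axis(*s[3:])
    print(c,np.round(s,4),"tilt",np.degrees(np.arccos(a[2])).round(1),"tip",(s[:3]-.1315*a).round(4),"res",e.round(2))
print("rim",tri([ray(ps[0],(441.5,265.7)),ray(ps[1],(454.2,201))]), atz(ps[0],(441.5,265.7),.11),atz(ps[1],(454.2,201),.11))
h=[.52,-.272]
for nm,t,l in(("pen",[.505,.226,.143],None),):
    a=np.array([-.991*.5,-.132*.5,.866])
    for s in(1,-1):
        q=quat(a,s*np.array([-.132,.991,0]));print("grasp",q,ik(list(np.array(t)-.0155*a),q))
        for tl in(25,0):
            az=np.arctan2(h[1],h[0]);a2=np.array([-np.cos(az)*np.sin(np.radians(tl)),-np.sin(az)*np.sin(np.radians(tl)),np.cos(np.radians(tl))])
            print(tl,ik(list(np.r_[h,.08]+.116*a2),quat(a2,s*np.array([-np.sin(az),np.cos(az),0]))))
w=get_image("wrist");M=np.array(w["pose"]);q=read_orientation();Rt=R.from_quat([*q[1:],q[0]]).as_matrix()
print("cam in tool",(Rt.T@M[:3,:3]).round(2).tolist(),(Rt.T@(M[:3,3]-read_eef_pos())).round(3),w["fx"])
E
```

```text
red [ 0.5057  0.2263  0.1413 -0.5723 -0.1542] tilt 30.7 tip [0.5705 0.2438 0.0282] res [-0.14  0.04 -0.02  0.12  0.72  0.05 -0.11 -0.07  0.36  0.49]
green [ 0.5279  0.0575  0.1434 -0.5736 -0.1262] tilt 30.4 tip [0.5929 0.0718 0.03  ] res [ 0.22  0.01  0.11  0.11  0.73 -0.16  0.12  0.28  0.49  0.5 ]
rim (array([ 0.52149096, -0.27779499,  0.10682055]), [np.float64(0.001129909911116578), np.float64(0.001129909911116661)]) [ 0.51675205 -0.2785768   0.11      ] [ 0.52176804 -0.27728289  0.11      ]
grasp [np.float64(0.2582064217451803), np.float64(-0.06390772158225379), np.float64(0.9638216253887679), np.float64(0.017120786333243945)] [ 0.26034229  0.12775205  2.08898847 -0.16083169  0.40961702 -1.312127  ]
25 [-0.77560367  0.01568166  2.0022027   0.18819595  0.71269966 -1.98141205]
0 [-6.71885488e-01  3.39786332e-01  1.47847537e+00 -4.44089210e-16
  1.32333095e+00 -1.76074356e+00]
grasp [np.float64(-0.017120786333243945), np.float64(0.9638216253887679), np.float64(0.06390772158225379), np.float64(0.2582064217451803)] [ 0.26034229  0.12775205  2.08898847 -0.16083169  0.40961702  1.82946565]
25 [-0.77560367  0.01568166  2.0022027   0.18819595  0.71269966  1.1601806 ]
0 [-6.71885488e-01  3.39786332e-01  1.47847537e+00 -4.44089210e-16
  1.32333095e+00  1.38084909e+00]
cam in tool [[0.0, -0.95, -0.3], [1.0, 0.0, -0.0], [0.0, -0.3, 0.95]] [ 0.084  0.001 -0.166] 339.91022999991526
```

Run:
```python
from h import *
c=np.array([.5057,.2263,.142]);a=axis(-.573,-.115);tip=c-.1315*a
q=quat(a,np.array([-.17,.98,0]))
movep(list(tip+(.116+.095)*a),q)
p=get_image("wrist");cv2.imwrite("pics/w1.png",cv2.cvtColor(p["pixels"],cv2.COLOR_RGB2BGR))
uv=proj(p,np.array([c-.0285*a,c,c+.0285*a]));print("predicted",uv.round(1).tolist(),read_t(),read_eef_pos())
m,ce,st=mask(p,"red",(0,0,560,420));print(ce,st)
for A in(a,): 
    s,e=fitpen([(p,m)],[*c,-.573,-.115]);print(s.round(4),e.round(2))
```

```text
predicted [[280.5, 201.2], [280.4, 212.1], [280.2, 225.6]] 2.125 [0.46656513 0.21905048 0.21096195]
[282.24853229 210.72015656] [271 195  25  42 511]
[ 0.5127  0.2285  0.132  -0.7985 -0.0729] [ 0.  0. -0. -0.  0.]
```

View pics/w1.png

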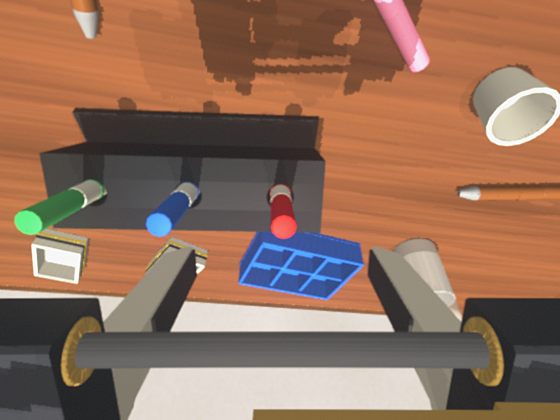

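The wrist view shows the red cap at (282,211) centred between the fingers, with the rack edge parallel to the closing line and blue clear at (170,210). I'll grasp it and draw it out.

```bash
python3 - <<'E'
from h import *
c=np.array([.5057,.2263,.142])+[0,.001,0];a=axis(-.573,-.105);tip=c-.1315*a
q=quat(a,np.array([-.17,.98,0]))
gripper_to(.55)
print(move_linear(list(tip+.116*a),q,max_speed=.1,force_limit=8),read_eef_pos(),read_ft_force())
gripper_to(0,30);print("gap mm",read_finger_gap()*93,read_grasp_force(),read_ft_force(),read_wrist_torque(),read_t())
print(move_linear(list(tip+(.116+.105)*a),max_speed=.07,force_limit=15),read_eef_pos(),read_ft_force(),read_finger_gap()*93,read_t())
for n in("side","top","wrist"):
    p=get_image(n);cv2.imwrite(f"pics/{n}2.png",cv2.cvtColor(p["pixels"],cv2.COLOR_RGB2BGR))
E
python3 -c "
import cv2,numpy as np
s,w=[cv2.imread(f'pics/{n}2.png') for n in('side','wrist')]
cv2.imwrite('pics/c2.png',np.hstack([cv2.resize(s[40:240,150:410],(400,300)),cv2.resize(w,(400,300))]))"
```

```text
False [0.51347762 0.22878117 0.1290934 ] [-0.18862081  0.01416749  0.20656183]
gap mm 17.804895985936735 29.962492883205414 [ 1.12819459 -0.53086833  0.94478626] [-0.22460515 -0.07085213 -0.09890741] 4.7
False [0.4613268  0.21910682 0.21884561] [-0.39024013 -0.2647866  -0.26433679] 17.49516260528014 6.35
```

View pics/c2.png

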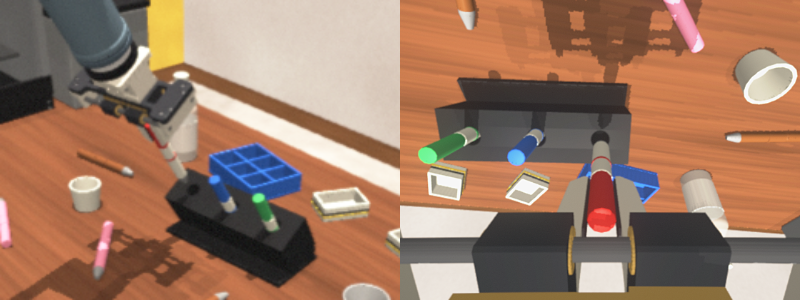

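The red pen is in hand (gap 17.5 mm), its nozzle is clear of the rack, and blue and green are still in place. Next I'll lift, carry it slanted to above the yellow holder and check there.

```bash
cat >> h.py <<'E'
H=np.array([.5215,-.2778])
az=np.arctan2(H[1],H[0]);rad=np.array([np.cos(az),np.sin(az),0])
def pose(tip,deg,L=.116):
    t=np.radians(deg);a=-rad*np.sin(t)+np.array([0,0,np.cos(t)])
    return list(np.asarray(tip)+L*a),quat(a,np.array([-np.sin(az),np.cos(az),0]))
def shot(n,k):
    p=get_image(n);cv2.imwrite(f"pics/{n}{k}.png",cv2.cvtColor(p["pixels"],cv2.COLOR_RGB2BGR));return p
E
python3 - <<'E'
from h import *
import pickle
e=np.array(read_eef_pos());move_linear(list(e+[0,0,.09]),max_speed=.12)
movep(*pose(np.r_[H,.17],25));wait(.2)
print(read_t(),read_eef_pos(),read_finger_gap()*93)
ps={n:shot(n,3) for n in("side","top","wrist")};pickle.dump(ps,open("p3.pkl","wb"))
pred=np.r_[H,.17];
for n,p in ps.items(): print(n,"tip pred",proj(p,pred).round(1),"rim pred",proj(p,np.r_[H,.11]).round(1))
s,t,w=[cv2.imread(f"pics/{n}3.png") for n in("side","top","wrist")]
im=np.zeros((600,800,3),np.uint8)
im[:300,:400]=cv2.resize(s[160:310,350:550],(400,300),interpolation=3);im[:300,400:]=cv2.resize(t[130:280,360:560],(400,300),interpolation=3)
im[300:,:400]=cv2.resize(w,(400,300));im[300:,400:]=cv2.resize(w[80:290,140:420],(400,300))
cv2.imwrite("pics/c3.png",im)
E
```

```text
9.3167 [ 0.47857836 -0.25391676  0.27527153] 17.453535167449196
side tip pred [[450.2 240.2]] rim pred [[442.5 264.3]]
top tip pred [[467.6 197. ]] rim pred [[454.4 201.1]]
wrist tip pred [[279.5 199.3]] rim pred [[279.8 159.3]]
```

View pics/c3.png

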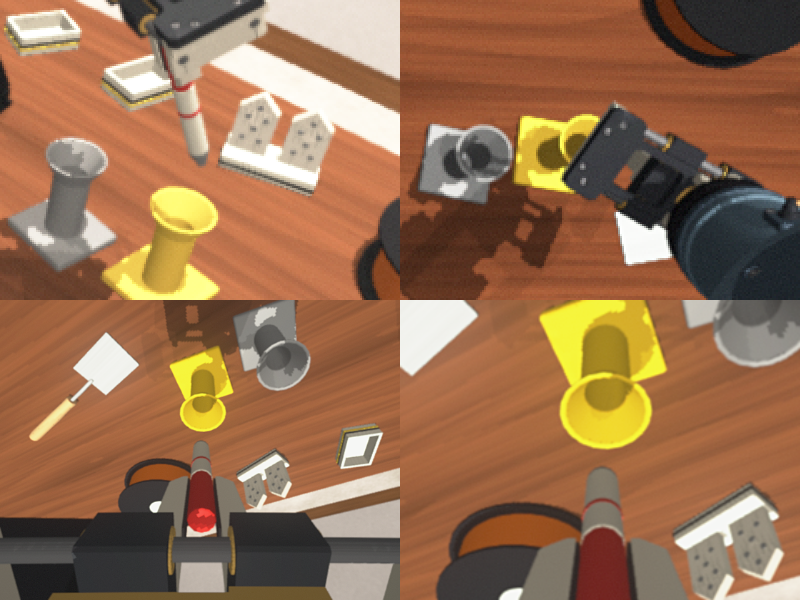

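The wrist view shows the tip at about (280,197) and the rim centre at about (284,158), so the holder is a few mm to +tool-y of my estimate. The side view puts the tip at (451,241), matching the prediction. I'll refine the rim centre numerically from the masks.

Run:
```python
from h import *
import pickle
ps=pickle.load(open("p3.pkl","rb"))
def rimfit(p,box,sel):
    m,_,_=mask(p,"yellow",box);c,_=cv2.findContours(m.astype(np.uint8),cv2.RETR_EXTERNAL,cv2.CHAIN_APPROX_NONE)
    c=max(c,key=len)[:,0,:].astype(float);c=c[[sel(x,y) for x,y in c]]
    f=lambda x:[np.min(np.linalg.norm(E-q,axis=1)) if 0 else cv2.pointPolygonTest(E.astype(np.float32),(float(q[0]),float(q[1])),True) for E in [proj(p,np.c_[x[0]+x[2]*np.cos(T),x[1]+x[2]*np.sin(T),np.full(T.size,.11)])] for q in c]
    T=np.linspace(0,2*np.pi,90);s=least_squares(f,[.5215,-.2778,.029],loss="soft_l1",f_scale=.5,diff_step=1e-3);return s.x.round(4),np.std(s.fun).round(2),len(c)
# wrist: rim's lower (near) half and widest part; side: rim's upper half
print("wrist",rimfit(ps["wrist"],(200,60,360,200),lambda x,y:y>152))
print("side",rimfit(ps["side"],(395,245,470,325),lambda x,y:y<266))
```

```text
wrist (array([ 0.5227, -0.2743,  0.0315]), np.float64(0.28), 92)
side (array([ 0.5178, -0.2769,  0.0301]), np.float64(1.15), 72)
```

Run:
```python
from h import *
h=np.array([.522,-.2753,0])
P=lambda off,z,d:pose(h+off*rad+[0,0,z],d)
x,q=P(.002,.125,25);move_linear(x,q,max_speed=.08)
x,q=P(.002,.080,25);print(move_linear(x,q,max_speed=.05,force_limit=6),read_eef_pos(),np.array(x).round(4),read_ft_force(),read_t())
p=shot("side",4);shot("wrist",4)
for n in("side","wrist"):
    i=cv2.imread(f"pics/{n}4.png");cv2.imwrite(f"pics/{n}4c.png",cv2.resize(i[160:310,350:550] if n=="side" else i[80:290,140:420],(400,300),interpolation=3))
cv2.imwrite("pics/c4.png",np.hstack([cv2.imread("pics/side4c.png"),cv2.imread("pics/wrist4c.png")]))
```

```text
False [ 0.48072465 -0.25340453  0.18550995] [ 0.4805 -0.2532  0.1851] [-0.59667809 -0.01258585 -0.83451074] 11.2333
```

View pics/c4.png

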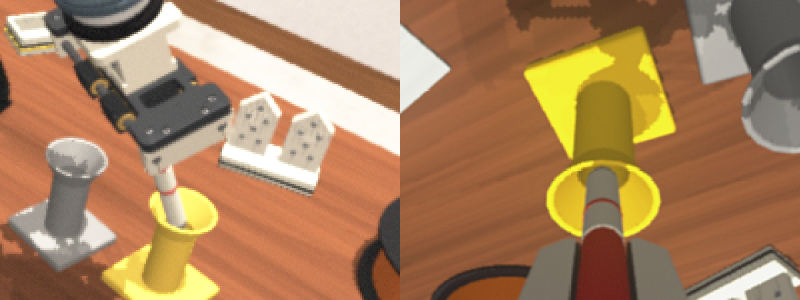

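The nozzle is well inside the funnel, slanted at 25°, centred in the wrist view (pen at x≈600, rim about 548–660 in the crop) and free of contact. Now I'll straighten it about the tip and lower it.

Run:
```python
from h import *
h=np.array([.522,-.2753,0])
P=lambda off,z,d:pose(h+off*rad+[0,0,z],d)
for d in(20,15,10,5,0):
    x,q=P(.002*d/25,.080,d);r=move_linear(x,q,max_speed=.05,force_limit=8)
    print(d,r,np.round(read_ft_force(),2))
    if r: break
else:
    x,q=P(0,.022,0);r=move_linear(x,q,max_speed=.05,force_limit=5)
    print("low",r,np.array(read_eef_pos()).round(4),np.round(read_ft_force(),2))
    if not r:
        x,q=P(0,.004,0);r=move_linear(x,q,max_speed=.015,force_limit=3)
        print("floor",r,np.array(read_eef_pos()).round(4),np.round(read_ft_force(),2))
print(read_t(),read_finger_gap()*93)
```

```text
20 False [-0.12  1.09 -1.02]
15 False [-0.51 -0.91 -1.15]
10 False [-0.51  0.06 -0.45]
5 False [-0.    0.71 -0.49]
0 False [-0.28 -0.14 -0.86]
low False [ 0.5222 -0.2755  0.1384] [-0.04 -0.25 -0.25]
floor True [ 0.522  -0.2754  0.1297] [-0.19  1.18  4.03]
15.025 17.140077812971796
```

Contact came with the tip within 2 mm of the expected floor height (12 mm). Release, retreat and check.

Run:
```python
from h import *
gripper_to(.3);gripper_to(.6)
e=np.array(read_eef_pos());move_linear(list(e+[0,0,.12]),max_speed=.1)
x=list(e+[-.12,.16,.17]);movep(x,read_orientation());wait(.3)
print(read_t(),read_ft_force())
shot("side",5);shot("top",5)
s,t=cv2.imread("pics/side5.png"),cv2.imread("pics/top5.png")
cv2.imwrite("pics/c5.png",np.hstack([cv2.resize(s[110:335,230:530],(400,300),interpolation=3),cv2.resize(t[70:280,200:480],(400,300),interpolation=3)]))
```

```text
18.6167 [-0.52483367 -0.40595813  0.42825589]
```

View pics/c5.png

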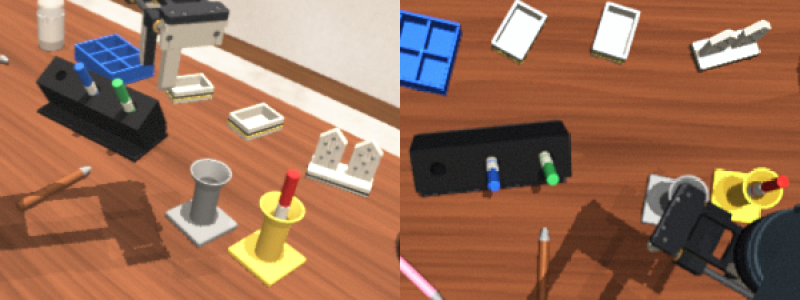

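The red pen stands nozzle down in the yellow holder with its cap at crop (290,188). Blue and green are still in the rack, and the gripper is clear.

```bash
python3 -c "
from plant import *
print(finish_job())"
```

```text
the job is handed in; nothing more can be done
None
```

The red pen is parked nozzle down in the yellow holder: led into the funnel at 25°, straightened and lowered to floor contact before release. The blue and green pens are still in the rack, and the job was handed in at about 19 s.

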